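# Seat the drum spindle home in the V-blocks

### The job

Take the spindle with the straight felt drum out of its wooden rest and lay it gently in the steel V-block fixture, bedded on both flanks of the Vs, plain end facing the back stop but still clear of it. Then slide it along the Vs, lightly pressed down so that both flanks keep bearing, until the plain end meets the back stop; push on the stop with about 10 N for a second (never 20 N), and let go so that it stays lying home against the stop. Leave the spindle with the tapered cone alone.

Things in the scene. Friction and masses are not known exactly. Their poses are not given: they have to be found in the camera images.
- spindle_center (a point): Centre of the drum spindle's grey felt drum (straight, 40 mm across, 32 mm long), on the shaft axis; grip it here, across the drum, from above. Steel shaft 16 mm across, 170 mm long, 85 mm to either side. Own x axis: along the shaft to the plain end; y and z turn as it rolls. 0.25 to 0.5 kg. It starts lying level in a wooden rest, axis 56 mm above the bench.
- spindle_end (a point): Centre of the end face of the drum spindle's plain end, 85 mm along its x axis from the drum's centre. The other end carries a steel collar 24 mm across and 8 mm long.
- spindle: The whole drum spindle; origin and axes as at spindle_center. Steel washers 30 mm across and 4 mm thick lie on both sides of the drum.
- rest_a: Wooden rest of the drum spindle, fixed. Origin: on the bench under its middle; x along its notches. Base 140 mm long, 64 mm wide, 12 mm high; two V-notched uprights 14 mm thick and 52 mm wide, inner faces 49 mm to either side of the middle, tops 60 mm above the bench.
- v_axis (a point): Steel V-block fixture, rigid and bolted down: point midway between its two V uprights, at the height of the axis of a fully bedded 16 mm shaft (56 mm above the bench). x axis: level, along the Vs to the back stop; z up. Uprights 14 mm thick, 52 mm wide, inner faces 49 mm before and behind this point, tops 60 mm above the bench.
- vfix: The fixture as a body (base plate, uprights, flanks, without the stop): origin on the bench 56 mm below v_axis, same axes. Its green base plate is 66 mm wide and 12 mm high, from 90 mm before the origin to 135 mm behind it.
- flank_left: The flanks of both Vs on the fixture's +y side, steel, facing up and to -y at 45 degrees; origin as vfix. The V's mouth is 31 mm wide at the top and catches a shaft up to about 6 mm off to the side.
- flank_right: The flanks of both Vs on the fixture's -y side, steel, facing up and to +y at 45 degrees; origin as vfix.
- stop_face (a point): Point on the back stop's flat front face, on the axis of the Vs; the face looks to the fixture's -x. The stop was clamped anywhere from 79 to 91 mm behind v_axis. Rigid steel, 34 mm wide, 14 mm thick, top 70 mm above the bench. A spindle that is home has its plain end on this face.
- stop: The back stop as a body; origin and axes as stop_face.
- cone_center (a point): Centre of the other spindle, to be left alone: same shaft and collar, but with a tapered felt cone 54 mm across at its big end and 64 mm long; it lies in the other wooden rest, of the same size.
Not all that is in view belongs to the job. Leave any green look-alike of the spindle alone. What is shaped like the vfix but red is not meant.

How it is judged:
On the way, in this order (a step that is already met when the one before it is completed fails the run):
1. the drum spindle lies in the fixture, bedded on both flanks, its plain end towards the stop but at least 3 mm clear of it (contact force between spindle and flank_left above 0.3 N and contact force between spindle and flank_right above 0.3 N and x of spindle_end in the frame of stop_face between -0.04 and -0.003 m and z of spindle_center in the frame of v_axis below 0.003 m and angle between the x axis of spindle and the x axis of vfix, either way round below 0.06 rad), for 0.1 s.
2. with both flanks bearing (0.5 N or more on each side), the plain end is pressed on the back stop with at least 3 N for half a second (contact force between spindle and stop above 3 N and contact force between spindle and flank_left above 0.5 N and contact force between spindle and flank_right above 0.5 N), for 0.5 s.
At the end, for the whole second after the job is handed in: The drum spindle lies at rest in the fixture, released: bearing on both flanks, its axis within 2 degrees of the Vs' axis and its centre at bedded height (up to 2 mm above), and its plain end within 1.5 mm of the back stop's face (x of spindle_end in the frame of stop_face above -0.0015 m and contact force between spindle and flank_left above 0.3 N and contact force between spindle and flank_right above 0.3 N and z of spindle_center in the frame of v_axis between -0.003 and 0.002 m and angle between the x axis of spindle and the x axis of vfix, either way round below 0.035 rad and linear speed of spindle below 0.01 m/s); the robot touches nothing.
It fails at once if the spindle is forced against the back stop with more than 20 N (contact force between spindle and stop above 20 N).
It fails at once if the spindle is forced into the V-block with more than 25 N (contact force between spindle and vfix above 25 N).
It fails at once if the cone spindle is disturbed (moved by more than 15 mm) (distance of cone_center from where it was at the start of the episode above 0.015 m).
It also fails if it takes over 67 s, if anything falls off the work surface, if the arm or the gripper's body presses on something with over 40 N, if the wrist force passes 120 N, or if a joint passes its speed limit or range.

### The arm

A 7-joint arm with a two-finger parallel gripper is mounted at the origin on the work surface. World frame = base frame: x ahead of the robot, y to its left, z up, the work surface at z = 0. Lengths are in m, angles in rad, forces in N, time in s.
With the tool pointing down it reaches from about 0.4 to 0.9 m from the base axis. Payload 5.5 kg.
Tool frame: the origin (TCP) lies midway between the tips of the shut fingers; the grasp point (between the pads) lies 19 mm behind it (manip.grip_depth is the distance from the TCP to the grasp point, in m); z points along the fingers, x is the direction in which the jaws open and shut, and the axes are right-handed (so a half turn about z gives the same grasp; the last joint's range is limited). The gripper opens to 92 mm and grips with 3 to 60 N. Pads are 19 mm wide; open, the fingers measure 130 mm over their backs; the gripper's body (75 mm by 190 mm) begins 47 mm behind the grasp point.
Start: joints at [-1.064, 0.501, -0.427, 1.55, 0.221, 1.138, -0.21], TCP at [0.157, 0.631, 0.227] pointing down, gripper open.
Joint ranges: [-2.88, 2.88], [-0.31, 2.03], [-1.54, 1.56], [0.2, 2.42], [-1.41, 4.55], [0.19, 2.02], [-2.57, 2.57]. Speed limits (rad/s): [2.57, 2.57, 3.14, 3.14, 3.14, 3.14, 3.14].

### API

Orientations are given as a unit quaternion [x, y, z, w].
In Python, from bench import manip, effector, viewer gives the robot as it stands. Calls block until the motion is done:
- manip.move_pose(position, orientation): joint-space move of the TCP to a pose.
- manip.servo_line(position, ori=None, vel=0.15): straight line of the TCP; ori=None keeps the orientation; vel is the mean speed in m/s.
- manip.movej(angles): joint-space move.
- effector.open_jaws() and effector.close(f_grip=None): open the fingers fully, or close them until they stop; f_grip is the grip in N (None keeps the last).
- manip.sleep(seconds).
- manip.solve_ik(position, orientation): joint angles nearest the present ones, or None.
- viewer.get_image(name): name is "side" or "top" or "wrist"; returns the picture (420x560x3 uint8, red, green, blue); there is no depth.
- viewer.get_calibration(name): a dict with "vfov" (degrees; the focal length in pixels is half the picture's height over the tangent of half this angle, whatever the lens; pixels are square), "cx", "cy" (the principal point, pixels), "eye" and "attitude" of the camera in the world. Camera axes: x right, y down, z forward; pixel columns grow to the right and rows downward; lengths in m; the calibration is good to about 2 mm. A picture is of the moment at which its call begins: read the wrist's pose just before it. get_calibration takes no time and is no camera call; for the wrist camera it gives the pose at the moment of the call.
A pose or a line that the arm cannot do raises manip.PlanningError and nothing moves.
- manip.hand_in(): hands the job in, once; it reports no verdict.
Readings, each from a call of its own:
- manip.current_clock(): time.
- manip.current_q(): joint angles.
- manip.current_joint_velocities(): joint speeds.
- manip.current_tau(): joint torques, N m.
- manip.current_tool_pos(): TCP position.
- manip.current_tcp_rot(): TCP orientation.
- manip.current_force(): force on the tool from outside, world axes, zero at the start.
- manip.current_wrist_torque(): the same for the moment, N m.
- manip.current_finger_gap(): finger opening in m.
Only numpy, scipy, OpenCV 4.12 (cv2) and the standard library are available. Lean on these libraries where they do the work, as an engineer would, in place of code of your own. Each camera call takes 0.05 s, during which the arm holds its last target.

## Working session

There is one attempt and no reset: what is moved stays moved. The work goes in short steps, each a Python script; the robot and the scene stay as the last script left them, time stands still between calls to the robot, and variables do not carry over. Pictures are saved under pics/ and viewed, and the job is handed in when it is done.

```bash
mkdir -p pics; ls
python3 - <<'E'
from bench import manip, effector, viewer
import cv2
for n in ["side","top","wrist"]:
    c=viewer.get_calibration(n);print(n,c)
    cv2.imwrite(f"pics/a_{n}.png",viewer.get_image(n)[:,:,::-1])
print(manip.current_clock(),manip.current_tool_pos(),manip.current_tcp_rot(),manip.current_finger_gap(),manip.current_force())
E
```

```text
pics
side {'vfov': 57.97647581291802, 'cx': 283.5228578637695, 'cy': 213.4185253530934, 'eye': array([ 0.15226847, -0.39907932,  0.67814216]), 'attitude': array([ 0.89655522, -0.28271917,  0.10776336, -0.32348982])}
top {'vfov': 46.798787615419506, 'cx': 294.50451518094326, 'cy': 210.17252064331274, 'eye': array([0.33843062, 0.00791663, 1.16775588]), 'attitude': array([-0.69634352,  0.71598533, -0.03773786,  0.03235063])}
wrist {'vfov': 67.54571683400275, 'cx': 279.35038456871297, 'cy': 209.07222341026986, 'eye': array([0.08655979, 0.64864644, 0.38306896]), 'attitude': array([0.78061296, 0.60990827, 0.08315937, 0.10835051])}
0.15 [0.15677811 0.6302647  0.22593411] [ 7.87838615e-01  6.15881309e-01 -5.97454420e-04  4.16699474e-04] 0.09165532286637011 [0.13137225 0.4311381  0.3058643 ]
```

View pics/a_side.png

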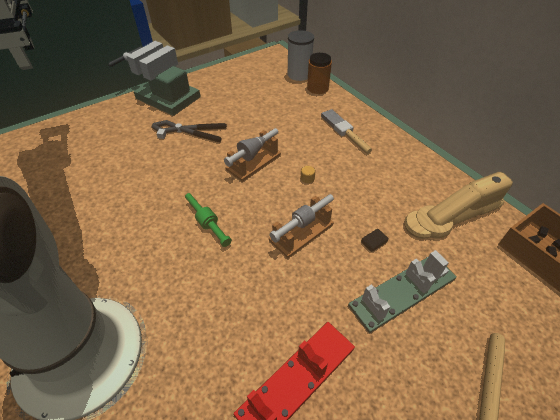

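View pics/a_top.png

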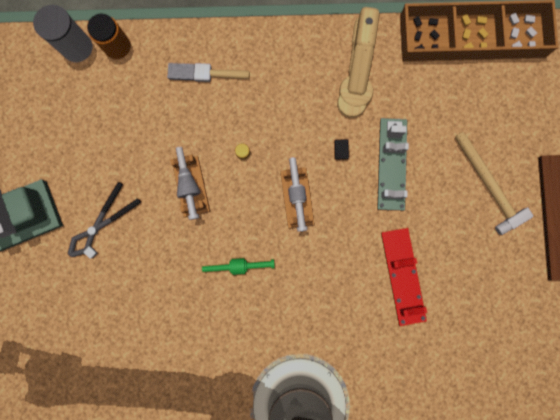

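View pics/a_wrist.png

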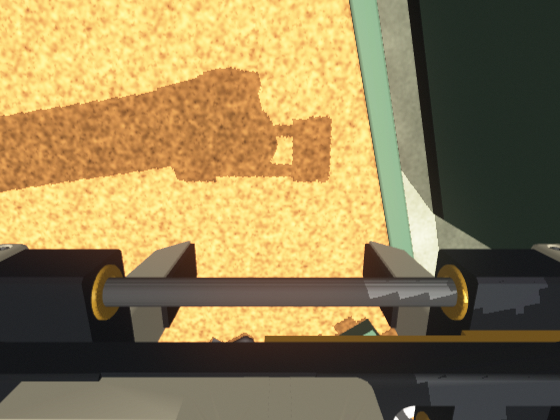

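Candidates for the drum spindle in the top view are (298,195), the cone-like one at (187,183) and the green look-alike at (238,267). The fixture is the green plate at (393,165), with its stop near (397,127); the red one at (403,278) is not meant. Next I'll check close crops.

Run:
```python
import cv2,numpy as np
t=cv2.imread("pics/a_top.png");s=cv2.imread("pics/a_side.png")
f=lambda im,x,y,w,h,W,H:cv2.resize(im[y:y+h,x:x+w],(W,H),interpolation=cv2.INTER_CUBIC)
a=f(t,160,140,50,90,250,450);b=f(t,273,150,50,90,250,450);c=f(t,368,110,50,110,205,450)
cv2.imwrite("pics/b_top.png",np.hstack([a,b,c]))
cv2.imwrite("pics/b_side.png",np.vstack([np.hstack([f(s,215,120,75,65,375,325),f(s,265,190,75,65,375,325)]),f(s,340,245,130,45,750,260)]))
```

```text
(no output)
```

View pics/b_top.png

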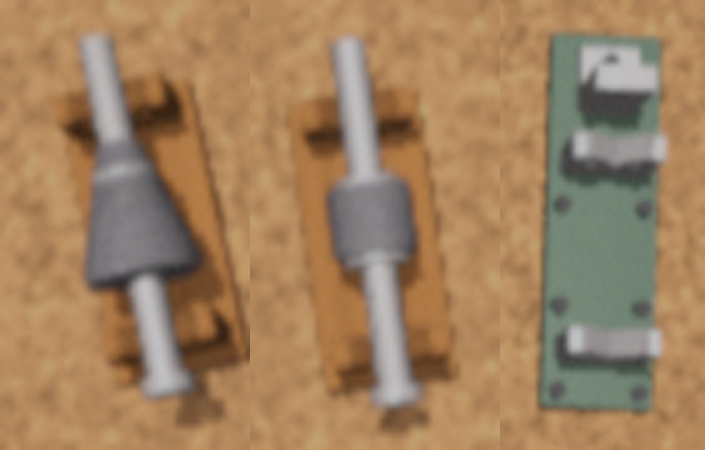

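View pics/b_side.png

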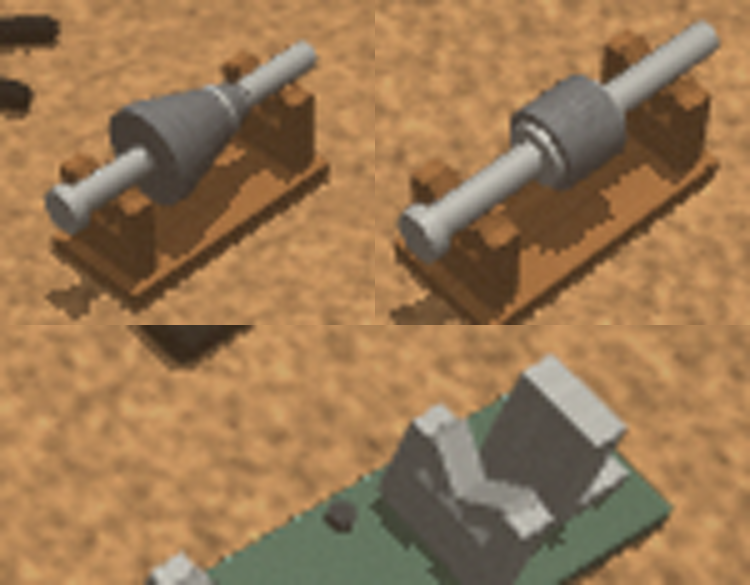

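The crops confirm it: the piece at top (298,195) has the straight drum, and the one at (187,183) is the cone. The green fixture's stop end faces image-up, and so does the spindle's plain end. Next is a coarse localisation from the top view.

```bash
cat > h.py <<'E'
from bench import manip, effector, viewer
import numpy as np, cv2
from scipy.spatial.transform import Rotation as R
def ray(c,uv):
    uv=np.atleast_2d(np.array(uv,float)); f=210/np.tan(np.radians(c["vfov"]/2))
    d=np.c_[(uv[:,0]-c["cx"])/f,(uv[:,1]-c["cy"])/f,np.ones(len(uv))]
    return np.array(c["eye"]),R.from_quat(c["attitude"]).apply(d)
def plane(c,uv,z):
    e,d=ray(c,uv); return e+d*((z-e[2])/d[:,2])[:,None]
def tri(c1,p1,c2,p2):
    e1,d1=ray(c1,p1);e2,d2=ray(c2,p2);d1=d1[0]/np.linalg.norm(d1);d2=d2[0]/np.linalg.norm(d2)
    t=np.linalg.lstsq(np.c_[d1,-d2],e2-e1,rcond=None)[0]
    a=e1+t[0]*d1;b=e2+t[1]*d2; return (a+b)/2,np.linalg.norm(a-b)
def proj(c,P):
    f=210/np.tan(np.radians(c["vfov"]/2)); p=R.from_quat(c["attitude"]).inv().apply(np.atleast_2d(P)-c["eye"])
    return np.c_[c["cx"]+f*p[:,0]/p[:,2],c["cy"]+f*p[:,1]/p[:,2]]
def downq(yaw): # tool x axis (jaw) at world angle yaw, z down
    c,s=np.cos(yaw),np.sin(yaw)
    return R.from_matrix(np.array([[c,s,0],[s,-c,0],[0,0,-1.]])).as_quat()
E
python3 - <<'E'
from h import *
c=viewer.get_calibration("top")
# spindle plain end, collar end, drum centre (axis heights), from crops
ex,ey=250,0
P=lambda u,v,x,y:(x+u/5,y+v/5)
print("spindle",plane(c,[P(97,42,273,150),P(122,220,273,150),P(147,400,273,150)],0.056))
# crop scale 4.1 for fixture
Q=lambda u,v:(368+(u-500)/4.1,110+v/4.09)
print("plate corners",plane(c,[Q(553,36),Q(661,38),Q(655,408),Q(541,406)],0.012))
print("upright tops",plane(c,[Q(618,148),Q(613,343)],0.060))
print("stop top",plane(c,[Q(628,78)],0.070))
print("cone",plane(c,[(187,183)],0.056))
for yaw in (0,np.pi/2,-np.pi/2,np.pi):
  for p in ([.55,.0,.25],[.62,-.21,.25]): print(yaw,p,manip.solve_ik(p,downq(yaw)))
print(R.from_quat(manip.current_tcp_rot()).as_matrix())
E
```

```text
spindle [[ 0.57006256 -0.00063128  0.056     ]
 [ 0.48625415 -0.00986421  0.056     ]
 [ 0.402737   -0.01893665  0.056     ]]
plate corners [[ 0.67161009 -0.21978222  0.012     ]
 [ 0.66869443 -0.28411711  0.012     ]
 [ 0.44694951 -0.26924206  0.012     ]
 [ 0.44996062 -0.20259827  0.012     ]]
upright tops [[ 0.59157929 -0.24426832  0.06      ]
 [ 0.47986656 -0.23596935  0.06      ]]
stop top [[ 0.62945035 -0.24962151  0.07      ]]
cone [[0.51885127 0.24455788 0.056     ]]
0 [0.55, 0.0, 0.25] [-0.1876924   0.26749622  0.16628821  1.79604287 -0.04957148  1.08208299
 -0.00392709]
0 [0.62, -0.21, 0.25] [-0.03766351  0.48435767  0.45701648  1.53747073 -0.22484279  1.1721904
  0.46133245]
1.5707963267948966 [0.55, 0.0, 0.25] [-0.06860614  0.26681761  0.02364388  1.79193544 -0.0070568   1.082921
  1.52830565]
1.5707963267948966 [0.62, -0.21, 0.25] [ 0.06621982  0.46655944  0.30718915  1.53350264 -0.14861293  1.16455343
  1.97219945]
-1.5707963267948966 [0.55, 0.0, 0.25] [-0.31050202  0.2732295   0.31449583  1.80018412 -0.09464311  1.08282794
 -1.53327779]
-1.5707963267948966 [0.62, -0.21, 0.25] [-0.10597344  0.50166145  0.55871047  1.53999446 -0.2792705   1.1803904
 -1.06666435]
3.141592653589793 [0.55, 0.0, 0.25] [-1.02859737  0.80047382  1.53187905  1.81909968 -0.82075178  1.37126922
 -2.44563463]
3.141592653589793 [0.62, -0.21, 0.25] [-0.48977944  0.8608106   1.35409606  1.55223561 -0.84687955  1.41928698
 -2.21720052]
[[ 2.41379713e-01  9.70430652e-01 -4.28120489e-04]
 [ 9.70429656e-01 -2.41380079e-01 -1.39250589e-03]
 [-1.45467016e-03 -7.93381466e-05 -9.99998939e-01]]
```

Run:
```python
from h import *
import json
for n,p,yaw in (("sp",[.56,-.003,.24],96.3),("fx",[.63,-.242,.24],85.6)):
    manip.move_pose(p,downq(np.radians(yaw))); manip.sleep(.2)
    c=viewer.get_calibration("wrist"); im=viewer.get_image("wrist")
    cv2.imwrite(f"pics/c_{n}.png",im[:,:,::-1])
    json.dump({k:(v.tolist() if hasattr(v,'tolist') else v) for k,v in c.items()},open(f"c_{n}.json","w"))
    print(c,manip.current_clock(),manip.current_tool_pos(),manip.current_force())
```

```text
{'vfov': 67.54571683400275, 'cx': 279.35038456871297, 'cy': 209.07222341026986, 'eye': array([ 0.48801458, -0.00988139,  0.39723014]), 'attitude': array([0.66086706, 0.73798594, 0.10165276, 0.09109445])} 3.0583 [ 0.56002285 -0.00249306  0.23995777] [ 0.05822571 -0.36269401  0.56551592]
{'vfov': 67.54571683400275, 'cx': 279.35038456871297, 'cy': 209.07222341026986, 'eye': array([ 0.55823569, -0.23352256,  0.39757393]), 'attitude': array([0.72594815, 0.67400996, 0.09332742, 0.09999927])} 4.2917 [ 0.63048721 -0.23981235  0.24033794] [0.2590256  0.27152119 0.35875542]
```

View pics/c_sp.png

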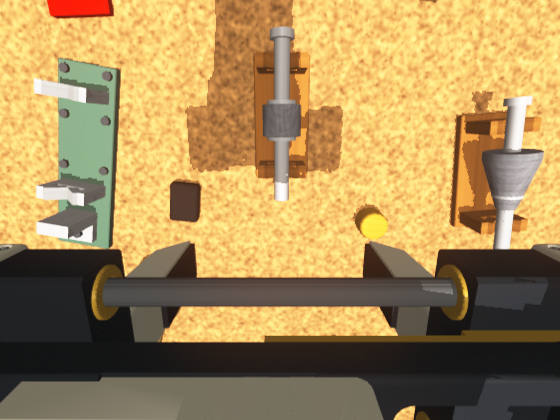

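View pics/c_fx.png

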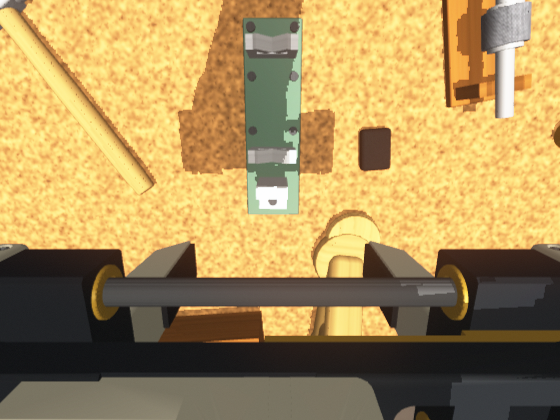

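Wrist views: the drum is at (281,120), the plain end at (281,198) and the collar at (282,34). In the second view the fixture's Vs are at (272,42) and (271,156), with the stop at about (272,190).

Run:
```python
import cv2,numpy as np
s=cv2.imread("pics/c_sp.png");t=cv2.imread("pics/c_fx.png")
f=lambda im,x,y,w,h,k:cv2.resize(im[y:y+h,x:x+w],(w*k,h*k),interpolation=cv2.INTER_CUBIC)
a=f(s,245,20,75,190,3);b=f(t,235,10,75,105,5);c=f(t,235,125,75,95,5)
cv2.imwrite("pics/d1.png",a)
cv2.imwrite("pics/d2.png",np.hstack([b[:475],c]))
```

```text
(no output)
```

View pics/d1.png

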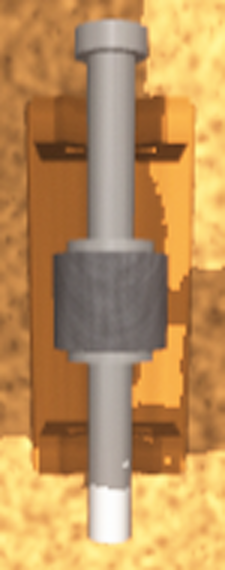

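View pics/d2.png

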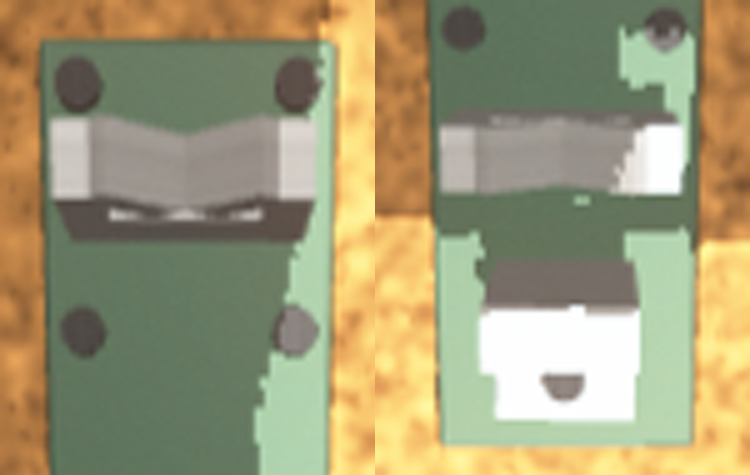

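Run:
```python
from h import *
import json
cs=json.load(open("c_sp.json"));cf=json.load(open("c_fx.json"))
A=lambda u,v:(245+u/3-.33,20+v/3-.33)
B=lambda u,v:(235+u/5-.4,10+v/5-.4)
C=lambda u,v:(235+(u-375)/5-.4,125+v/5-.4)
print("drum",plane(cs,[A(110.5,301)],.056), "ends", plane(cs,[A(110,541),A(112,22)],.056), "drum sides",plane(cs,[A(53,301),A(168,301)],.058))
u=plane(cf,[B(183.5,158),C(561.5,159.5)],.06); print("upr",u)
d=u[1]-u[0];L=np.linalg.norm(d);print(L,np.degrees(np.arctan2(d[1],d[0])))
d/=L;m=(u[0]+u[1])/2;print("v_axis",m)
s=plane(cf,[C(560,308),C(560,262)],.07);print("stop",s,(s[0]-m)@d)
s=plane(cf,[C(562,262)],.012);print("stop bottom",(s-m)@d)
w=plane(cf,[B(50,158),B(315,158),C(440,160),C(683,160)],.06);print(w)
```

```text
drum [[ 0.48691072 -0.00777158  0.056     ]] ends [[ 0.5725637   0.0016732   0.056     ]
 [ 0.4005578  -0.01699448  0.056     ]] drum sides [[ 0.48910665 -0.02758326  0.058     ]
 [ 0.48472775  0.01201514  0.058     ]]
upr [[ 0.48362635 -0.23558499  0.06      ]
 [ 0.59435092 -0.24393315  0.06      ]]
0.1110388314589149 -4.311699095248552
v_axis [ 0.53898863 -0.23975907  0.06      ]
stop [[ 0.62444743 -0.24645864  0.07      ]
 [ 0.61461348 -0.24566274  0.07      ]] 0.08572062705757309
stop bottom [0.08596971]
[[ 0.48171253 -0.26143008  0.06      ]
 [ 0.4855117  -0.21012438  0.06      ]
 [ 0.59253653 -0.26978741  0.06      ]
 [ 0.59637647 -0.21809313  0.06      ]]
```

Run:
```python
from h import *
q=downq(np.radians(96.2))
p=np.array([.487,-.0078,.037])
manip.move_pose(p+[0,0,.12],q)
manip.servo_line(p,vel=.12)
manip.sleep(.2)
print(manip.current_tool_pos(),manip.current_force(),manip.current_clock())
effector.close(f_grip=25); manip.sleep(.2)
print(manip.current_tool_pos(),manip.current_force(),manip.current_finger_gap(),manip.current_clock())
cv2.imwrite("pics/e.png",viewer.get_image("side")[:,:,::-1])
```

```text
[ 0.48758614 -0.00777443  0.03767012] [ 0.08586386 -0.24749014 -0.26283964] 6.75
[ 0.48706202 -0.00833458  0.03699876] [ 0.70853451 -2.46241138 -0.36926628] 0.03944965761630986 7.8167
```

View pics/e.png

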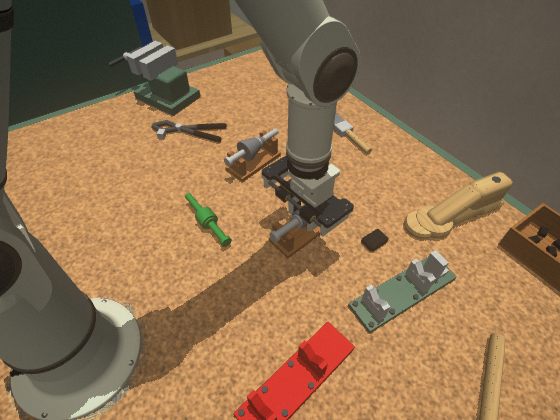

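Run:
```python
from h import *
p=np.array([.487,-.0078,.037])
manip.servo_line(p+[0,0,.1],vel=.12); manip.sleep(.3)
print("lift",manip.current_tool_pos(),manip.current_force(),manip.current_wrist_torque(),manip.current_finger_gap(),manip.current_clock())
yaw=np.radians(-4.4); d=np.array([np.cos(yaw),np.sin(yaw),0])
v=np.array([.539,-.2398,0])
t=v-.014*d+[0,0,.037]
manip.move_pose(t+[0,0,.08],downq(yaw+np.pi/2))
manip.servo_line(t+[0,0,.03],vel=.1); manip.sleep(.4)
for i in range(4): print(manip.current_force(),manip.current_wrist_torque()); manip.sleep(.03)
print(t,manip.current_tool_pos(),manip.current_finger_gap(),manip.current_clock())
for n in ("top","side","wrist"): cv2.imwrite(f"pics/f_{n}.png",viewer.get_image(n)[:,:,::-1])
a=cv2.imread("pics/f_top.png")[100:230,340:450];b=cv2.imread("pics/f_side.png")[200:340,330:480]
cv2.imwrite("pics/f.png",np.hstack([cv2.resize(a,None,fx=3,fy=3,interpolation=cv2.INTER_CUBIC),cv2.resize(b,(418,390),interpolation=cv2.INTER_CUBIC)]))
```

```text
lift [ 0.48664368 -0.00784029  0.13644892] [-0.45204211 -0.70317137 -3.81352377] [ 0.03952916  0.00464605 -0.06158064] 0.039512739100114616 9.15
[-0.186925   -0.10922635 -3.75727427] [ 0.04720115  0.05034369 -0.01947236]
[-0.20754595 -0.23477777 -3.80193305] [ 0.06208657 -0.0475029  -0.05697126]
[-0.24740643  0.22530079 -4.11157891] [ 0.01359159  0.02659457 -0.03622059]
[ 0.22626302 -0.02376334 -3.59434679] [ 0.02105015  0.02872138 -0.03000754]
[ 0.52504126 -0.23872593  0.037     ] [ 0.52508209 -0.23876526  0.06713433] 0.03942605326902761 11.2667
```

View pics/f.png

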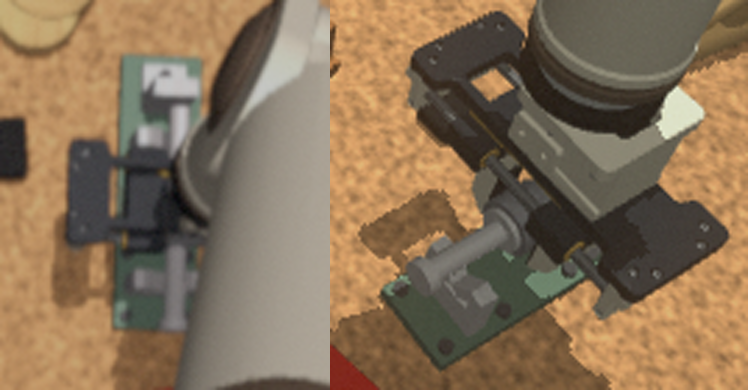

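View pics/f_wrist.png

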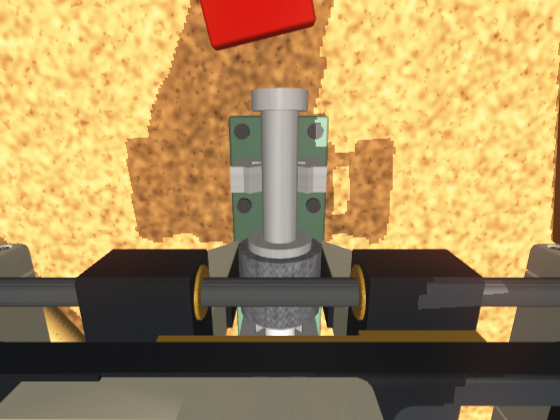

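The spindle hangs centred over the Vs and parallel to them: collar at (280,97), V between (245,178) and (313,178). Weight is about 3.8 N. Now I'll lower it by force.

```bash
cat >> h.py <<'E'
yaw=np.radians(-4.4); D=np.array([np.cos(yaw),np.sin(yaw),0]); N=np.array([-D[1],D[0],0]); V=np.array([.539,-.2398,0])
def F(n=4):
    f=[]
    for i in range(n):
        f.append(manip.current_force()); manip.sleep(.02)
    f=np.mean(f,0); return np.array([f@D,f@N,f[2]])  # along, lateral(+y fix), up
E
python3 - <<'E'
from h import *
t=V-.014*D+[0,0,.037]
manip.servo_line(t+[0,0,.004],vel=.06); manip.sleep(.2); print("start",F(),manip.current_tool_pos())
z=.004
while z>-.004:
    z-=.0006
    manip.servo_line(t+[0,0,z],vel=.02); manip.sleep(.08)
    f=F(); print(round(z,4),f.round(2),manip.current_tool_pos().round(4))
    if f[2]>-1.0 or abs(f[1])>5: break
print(manip.current_clock(),manip.current_wrist_torque())
E
```

```text
start [ 0.1193773   0.08751122 -3.45784246] [ 0.52534521 -0.23886388  0.04138207]
0.0034 [ 0.16  0.22 -3.46] [ 0.525  -0.2387  0.0404]
0.0028 [ 0.27  0.16 -3.39] [ 0.5251 -0.2388  0.0398]
0.0022 [ 0.31 -0.1  -3.76] [ 0.525  -0.2387  0.0392]
0.0016 [ 0.09 -0.53 -3.4 ] [ 0.525  -0.2388  0.0386]
0.001 [ 0.25 -0.33 -3.09] [ 0.5251 -0.2387  0.038 ]
0.0004 [ 0.4  -1.13 -2.76] [ 0.5252 -0.239   0.0375]
-0.0002 [-0.4  -2.34  1.14] [ 0.5253 -0.2394  0.0371]
15.0667 [-0.47632607  0.12106831  0.02434491]
```

Run:
```python
from h import *
t=V-.014*D+[0,0,.0368]
y=0
for i in range(6):
    f=F(6)
    print(round(y,5),f.round(2),manip.current_tool_pos().round(4),manip.current_wrist_torque().round(2))
    if abs(f[1])<.5: break
    y+=np.clip(f[1]*.00015,-.0004,.0004)
    manip.servo_line(t+N*y,vel=.02); manip.sleep(.1)
print(manip.current_clock())
```

```text
0 [-0.45 -2.94  1.37] [ 0.5253 -0.2393  0.0371] [-0.58  0.12 -0.05]
-0.0004 [ 0.09 -2.85  3.65] [ 0.5253 -0.2394  0.0371] [-0.56  0.05 -0.  ]
-0.0008 [-0.24 -1.58  5.06] [ 0.5253 -0.2394  0.037 ] [-0.28  0.05 -0.  ]
-0.00104 [ 0.2  -1.38  5.52] [ 0.5253 -0.2395  0.037 ] [-0.2  -0.01 -0.05]
-0.00124 [-0.31 -1.3   5.68] [ 0.5253 -0.2394  0.037 ] [-0.19  0.04 -0.05]
-0.00144 [-0.28 -0.25  5.76] [ 0.5253 -0.2395  0.037 ] [-0.08  0.03 -0.06]
17.4167
```

Run:
```python
from h import *
y=-.00144; dz=-.0005
def go(x,v=.02):
    manip.servo_line(V+D*x+N*y+[0,0,.037+dz],vel=v); manip.sleep(.1)
go(-.014); print(F(6).round(2),manip.current_tool_pos())
x=-.014
for x in (-.012,-.009,-.006,-.004):
    go(x); f=F(); p=manip.current_tool_pos(); print(round(x,4),f.round(2),((p-V)@D).round(5),p[2].round(4))
    if f[0]<-5 or abs(f[1])>3: break
print(manip.current_clock(),manip.current_finger_gap())
```

```text
[-0.9  -0.22  8.1 ] [ 0.52527346 -0.23942906  0.03691371]
-0.012 [-5.83  0.29 13.04] -0.01368 0.0368
18.2833 0.039241818776504706
```

Run:
```python
from h import *
y=-.00144; x=-.012
for dz in (.0,.0004,.0008,.0012):
    manip.servo_line(V+D*x+N*y+[0,0,.037+dz],vel=.02)
    manip.sleep(.08); f=F(); p=manip.current_tool_pos(); print(dz,f.round(2),((p-V)@D).round(5),((p-V)@N).round(5),p[2].round(4))
    if f[2]<1.5: break
print(manip.current_clock())
```

```text
0.0 [-4.08 -0.14  9.23] -0.01369 -0.00071 0.0369
0.0004 [-4.13 -0.16  6.41] -0.01367 -0.00071 0.0369
0.0008 [-1.93  0.04 -1.18] -0.01241 -0.00073 0.0371
19.4833
```

```bash
cat > slide.py <<'E'
from h import *
import json,sys
def run(x,dz,y,xmax,step,fstop,fz=0.5):
    while x<xmax-1e-9:
        x+=step
        manip.servo_line(V+D*x+N*y+[0,0,.037+dz],vel=.02); manip.sleep(.06)
        f=F(); p=manip.current_tool_pos(); print(round(x,5),round(dz,5),f.round(2),((p-V)@D).round(5),p[2].round(4))
        if f[0]<fstop: break
        if abs(f[1])>1: y+=np.clip(f[1]*.0001,-.0002,.0002)
        dz+=np.clip((f[2]-fz)*.00007,-.0002,.0004)
    print(manip.current_clock(),x,dz,y); json.dump([x,dz,y],open("st.json","w"))
E
python3 - <<'E'
from slide import *
run(-.012,.0007,-.00144,-.004,.001,-6)
E
```

```text
-0.011 0.0007 [-0.45  0.78 -3.39] -0.01056 0.0376
-0.01 0.0005 [-0.21  2.1  -2.38] -0.00989 0.0375
-0.009 0.0003 [-0.9   2.34 -1.63] -0.00906 0.0373
-0.008 0.00015 [-1.52  2.48 -1.49] -0.00801 0.0371
-0.007 1e-05 [-3.53  3.32  1.72] -0.00736 0.037
-0.006 0.0001 [-1.    1.53 -1.22] -0.00549 0.0371
-0.005 -2e-05 [-2.57  1.55  0.66] -0.00508 0.037
-0.004 -1e-05 [-2.85 -0.06  0.93] -0.00395 0.037
22.4833 -0.003999999999999997 1.8582877463637224e-05 -0.00033165812385285676
```

Run:
```python
from slide import *
x,dz,y=json.load(open("st.json"))
run(x,dz,y,.006,.0006,-6.5,fz=1)
```

```text
-0.0034 2e-05 [-2.07 -0.92 -0.16] -0.00316 0.0371
-0.0028 -6e-05 [-3.79 -1.41  1.82] -0.00297 0.037
-0.0022 -1e-05 [-3.36 -2.68  1.25] -0.00203 0.037
-0.0016 1e-05 [-3.84 -1.6   1.93] -0.00165 0.037
-0.001 8e-05 [-2.13 -2.18  0.59] -0.00066 0.037
-0.0004 5e-05 [-3.3  -0.41  1.52] -0.00046 0.037
0.0002 8e-05 [-3.87  0.44  1.78] 0.00028 0.037
0.0008 0.00014 [-4.22  1.1   1.47] 0.00057 0.037
0.0014 0.00017 [-5.85  1.24  2.86] 0.00058 0.037
0.002 0.0003 [-7.37  0.89  3.56] 0.00055 0.037
26.2333 0.002000000000000002 0.0003026579598874589 -0.0007987650519276187
```

The plain end met the stop at x≈+0.0006, close to the measured +0.0007. Sliding friction is about 3 N, so I'll build the wrist reading up to about 12.5 N and hold.

Run:
```python
from slide import *
x,dz,y=json.load(open("st.json"))
run(x,dz,y,.006,.0006,-11.3,fz=2.5)
for i in range(5):
    manip.sleep(.15); print(F(3).round(2))
p=manip.current_tool_pos(); print(((p-V)@D).round(5),p[2].round(4),manip.current_clock(),manip.current_finger_gap())
```

```text
0.0026 0.0003 [-8.02  1.19  4.79] 0.00054 0.037
0.0032 0.00046 [-9.49  0.8   5.47] 0.00056 0.037
0.0038 0.00067 [-10.88   1.42   5.6 ] 0.00052 0.037
0.0044 0.00089 [-11.39   0.47   5.46] 0.00052 0.037
27.7333 0.004400000000000002 0.0008881816036866148 -0.0005375069806327936
[-11.42   0.61   5.22]
[-11.62   0.64   5.39]
[-11.65   1.24   4.96]
[-11.31   0.1    5.04]
[-11.51   0.29   5.4 ]
0.00052 0.037 28.7333 0.039703107451554864
```

Run:
```python
from slide import *
x,dz,y=json.load(open("st.json"))
run(x,dz+.0002,y,.0049,.0005,-13,fz=3)
for i in range(5):
    manip.sleep(.18); print(F(3).round(2))
x,dz,y=json.load(open("st.json"))
# ease off
while x>.0012:
    x-=.0008; dz=max(dz-.0001,.0004)
    manip.servo_line(V+D*x+N*y+[0,0,.037+dz],vel=.02); manip.sleep(.1); f=F(); p=manip.current_tool_pos()
    print("ease",round(x,5),f.round(2),((p-V)@D).round(5),p[2].round(4))
    if f[0]>-2.5: break
json.dump([x,dz,y],open("st.json","w")); print(manip.current_clock(),dz,y)
```

```text
0.0049 0.00109 [-12.51   0.57   5.07] 0.0005 0.037
29.1083 0.004900000000000002 0.0012332483642440279 -0.0005375069806327936
[-12.2    0.68   4.91]
[-12.04   0.73   4.92]
[-12.03   0.27   4.93]
[-12.4    0.57   4.78]
[-12.     0.38   5.22]
ease 0.0041 [-10.2    0.22   2.65] 0.0005 0.037
ease 0.0033 [-8.18  0.18  0.97] 0.00051 0.037
ease 0.0025 [-6.33 -0.28  0.12] 0.00055 0.0371
ease 0.0017 [-5.25 -0.77 -2.99] 0.00053 0.0371
ease 0.0009 [-4.33 -0.84 -4.69] 0.00055 0.0375
32.3583 0.0007332483642440277 -0.0005375069806327936
```

Run:
```python
from slide import *
x,dz,y=json.load(open("st.json"))
for k in range(8):
    dz-=.00015
    manip.servo_line(V+D*x+N*y+[0,0,.037+dz],vel=.02); manip.sleep(.1); f=F(); p=manip.current_tool_pos()
    print(round(dz,5),f.round(2),((p-V)@D).round(5),p[2].round(4))
    if f[2]>-1.5: break
effector.open_jaws(); manip.sleep(.2)
p=manip.current_tool_pos(); print("open",F().round(2),((p-V)@D).round(5),p[2].round(4),manip.current_finger_gap())
cur=np.array(p)
manip.servo_line(cur+[0,0,.05],vel=.08)
manip.servo_line(cur+[0,0,.13]-.02*D,vel=.15)
manip.sleep(.3); print(F(6),manip.current_clock())
c=viewer.get_calibration("wrist"); 
json.dump({k:(v.tolist() if hasattr(v,'tolist') else v) for k,v in c.items()},open("c_end.json","w"))
for n in ("wrist","side"): cv2.imwrite(f"pics/g_{n}.png",viewer.get_image(n)[:,:,::-1])
```

```text
0.00058 [-4.78 -1.27 -4.53] 0.00056 0.0375
0.00043 [-5.34 -1.42 -4.62] 0.00058 0.0374
0.00028 [-5.1  -1.06 -3.67] 0.00055 0.0372
0.00013 [-5.02 -1.1  -3.67] 0.00057 0.0372
-2e-05 [-5.47 -1.43 -2.75] 0.00056 0.0371
-0.00017 [-6.59 -0.74 -1.62] 0.00057 0.0371
-0.00032 [-6.47 -1.03 -0.15] 0.00057 0.0371
open [ 0.39  0.05 -0.29] 0.00089 0.0367 0.09187901608357332
[-0.03756864  0.09578752 -0.00947865] 38.3917
```

View pics/g_wrist.png

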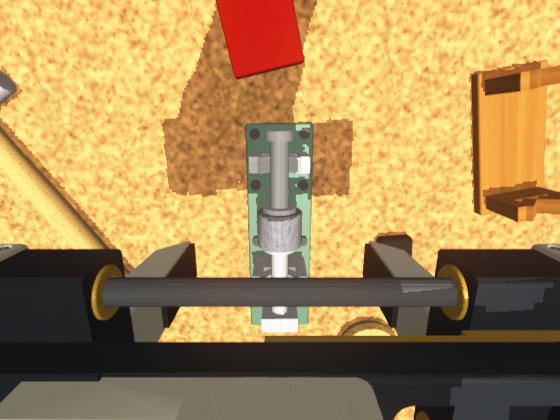

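View pics/g_side.png

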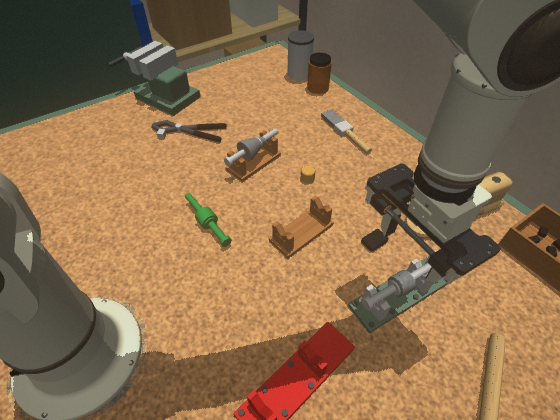

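The spindle lies in the Vs with its collar at (280,135), and the rod hides the stop. I'll move the camera over the stop to check the gap.

Run:
```python
from slide import *
manip.servo_line(V+D*.125+[0,0,.2],vel=.2); manip.sleep(.2)
c=viewer.get_calibration("wrist"); im=viewer.get_image("wrist")
json.dump({k:(v.tolist() if hasattr(v,'tolist') else v) for k,v in c.items()},open("c_end.json","w"))
cv2.imwrite("pics/h.png",im[:,:,::-1])
print(proj(c,[V+D*.0857+[0,0,.056],V+[0,0,.056],V-D*.0843+[0,0,.056]]),manip.current_clock())
print(manip.current_tool_pos())
a=im[150:240,230:330,::-1]; b=im[0:240,230:330,::-1]
cv2.imwrite("pics/h2.png",np.hstack([cv2.resize(a,(500,450),interpolation=cv2.INTER_CUBIC),cv2.resize(b,(187,450))]))
```

```text
[[279.19194945 158.17416813]
 [279.01487562  60.10476876]
 [278.80915713 -53.82899969]] 39.6333
[ 0.66287605 -0.24959642  0.20012317]
```

View pics/h2.png

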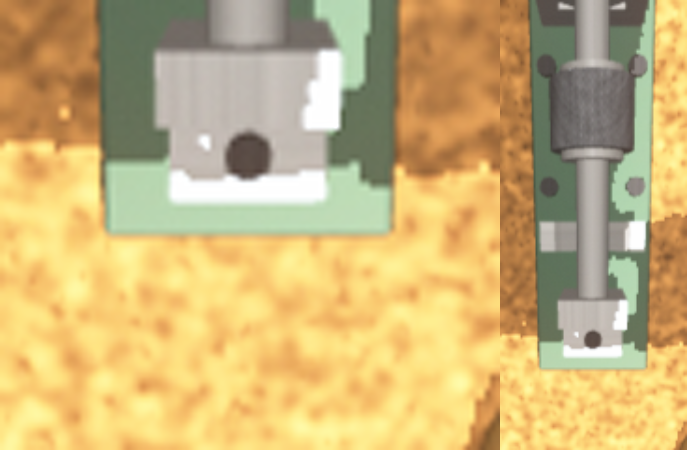

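The shaft runs right up to the stop's top edge (crop (247,47)) with no dark band, so it is home. It is also straight along the Vs. Handing in.

Run:
```python
from h import *
print(F(),manip.current_clock()); manip.hand_in()
```

```text
[ 0.17632794 -0.18431788  0.09153708] 39.7
the job is handed in; nothing more can be done
```

The drum spindle is lying in the green V-block fixture with its plain end against the back stop, released, and the job was handed in at about 39.7 s. No verdict was reported, so the result below rests on my own readings.

- **Pick-up and bedding:** I gripped the drum at 25 N and laid the spindle in the Vs about 15 mm clear of the stop. I then shifted the gripper sideways until the lateral force was near zero, so both flanks were bearing.
- **Slide and push:** It met the stop where the images had put it, to within about 0.5 mm. The wrist read 11.3 to 12.5 N along the Vs for more than 2 s. I estimate 8 to 10 N of that reached the stop after sliding friction; the contact force itself was not measured.
- **Last checks:** The final wrist image shows the shaft straight in the Vs and running up to the stop with no visible gap. The open gripper was well clear and the wrist force about zero. The cone spindle looked undisturbed in the side view; I did not measure it.

Two things did not go as planned:
- **Press too hard:** A wrong height offset at the start of the slide briefly raised the downward press to about 13 N at the wrist. With the weight that is about 17 N on the Vs as a net load, or about 24 N if the flank forces are simply added, close to the 25 N limit.
- **Slight lift:** While I eased off before release, the gripper lifted the spindle by about 0.4 mm. I lowered it again before opening the jaws.

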